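# Hold the surface probe on the hotplate's test spot for a reading

## Robot

A 6-joint arm with a two-finger parallel gripper is mounted at the origin on the work surface. World frame = base frame: x ahead of the robot, y to its left, z up, the work surface at z = 0. Lengths are in m, angles in rad, forces in N, time in s.
With the tool pointing down it reaches from about 0.325 to 0.875 m from the base axis. Payload 4.4 kg.
Tool frame: the origin (TCP) lies at the very end of the fingers, on their centre line; the grasp point (between the pads) lies 19 mm behind it; z points along the fingers, y is the line along which they close (so a half turn about z gives the same grasp; the last joint's range is limited). The gripper opens to 85 mm and grips with 20 to 120 N. Pads are 22 mm wide; open, the fingers measure 114 mm over their backs; the gripper's body (76 mm by 85 mm) begins 54 mm behind the grasp point. The pads swing forward as they close: fully open they stand 13 mm farther back than shut.
Start: joints at [-0.15, 0.207, 1.542, -0, 1.393, -0.15], TCP at [0.575, -0, 0.231] pointing down, gripper open.
Joint ranges: [-2.73, 2.73], [-0.86, 2.22], [0.23, 2.46], [-1.11, 4.25], [0.08, 2.63], [-2.82, 2.82]. Speed limits (rad/s): [2.79, 2.79, 3.14, 3.14, 3.14, 3.14].

## Interface

Orientations are given as a unit quaternion [x, y, z, w].
In Python, from bench import state, eyes, order gives the robot as it stands.
- The arm moves only by the shell command python3 -m pendant 'ROWS' [FORCE]. ROWS is JSON, a list of rows, each a list of 3 entries, a list of its own where there are three numbers: the shift along the tool's x, y, z in m, then the turn, a rotation vector about the tool's x, y, z in rad, then the closure, from 0 (fully open) to 1 (shut). A call has 1 to 10 rows; each row shifts and turns the commanded pose from where the row before left it, along the tool's axes as they then stand; what a row does not reach is not made up. A row lasts 1/12 s, in which the tool goes at most 41.7 mm and 7.16 degrees, less where a joint would pass 70% of its speed; a pose out of reach is approached as far as the arm can. A call is refused whole if a number of a shift passes 0.0417 or a number of a turn 0.125, either way. A call with a gripper value outside its range is refused whole. The fingers move at their own pace and stop on an object; FORCE is the grip in N (left out, the last holds). Time passes only in rows, so rows that do not move let the fingers close. It gives the time, the measured TCP pose, the force, the opening and the grip force at its end, in the units of the state.
- state(): the state, without advancing time (a new reading comes with each control period).
- eyes.camera(name): name is "scene" or "side" or "wrist"; returns the picture (384x512x3 uint8, red, green, blue); there is no depth.
- eyes.camera_model(name): a dict with "vertical_fov" (degrees; the focal length in pixels is half the picture's height over the tangent of half this angle, whatever the lens; pixels are square), "cx", "cy" (the principal point, pixels), "extrinsics" (4x4, takes a point from world to camera coordinates); the wrist camera has in their place "mount" (4x4, takes a point from camera to tool coordinates, whose origin is the TCP and whose axes are the flange's). Camera axes: x right, y down, z forward; pixel columns grow to the right and rows downward; lengths in m; the calibration is good to about 2 mm. A picture is of the moment at which its call begins: read the wrist's pose just before it. camera_model takes no time and is no camera call.
- order.hand_in(): hands the job in; it is judged then, once.
The state is a dict: "time": time; "joint_pos": joint angles; "joint_vel": joint speeds; "effort": joint torques, N m; "eef_pos": TCP position; "eef_rot": TCP orientation; "contact_force": force on the tool from outside, world axes, zero at the start; "wrist_torque": the same for the moment, N m; "grip_width": finger opening in m; "finger_force": force on a finger pad.
Only numpy, scipy, OpenCV 4.12 (cv2) and the standard library are available. Lean on these libraries where they do the work, as an engineer would, in place of code of your own. Each camera call takes 0.05 s, during which the arm holds its last target. There are 200 camera calls.

## Task

Take a surface reading on the hotplate for the person across the bench. First turn the tablet on its stand so that its screen faces straight across the bench (straight away from the robot's side) and leans 30 degrees back from upright, so they can read it; then lift the orange surface probe out of its holder and hold it upright with its foot on the white spot of the plate, pressing lightly so that the sprung foot goes about half-way in (about 3 N). Finish while still holding the probe there, keep the gripper off the hotplate, and leave the beaker, the bottle and the tube rack where they stand.

Things in the scene. Friction and masses are not known exactly. Their poses are not given: they have to be found in the camera images.
- tablet_stand: Tablet stand, fixed to the bench: black round foot 144 mm across, 22 high, aluminium column 18 mm thick. Origin: centre of the underside, on the vertical swivel axis. x: the way the screen faces at tablet_swivel 0. The foot may stand turned up to 15 degrees, so the screen faces straight across the bench (world +x) when the stand's yaw plus tablet_swivel is 0.
- tablet_swivel (a joint): Swivel of the tablet about the vertical axis of the stand's column, rad; positive turns the screen anticlockwise seen from above, range -1.5 to 1.5. Friction of about 0.2 N m holds it where it is left.
- tablet_tilt (a joint): Lean of the tablet, rad: 0 = upright, positive = leaning back (top edge goes to the rear), range -0.15 to 1.0; 30 degrees is 0.524. Friction of 0.3 N m holds it where it is left. The axis is level, parallel to the top edge, 160 mm above the bench, 12 mm in front of the swivel axis (screen's side).
- tablet_top (a point): Middle of the top edge of the tablet (black slab 200 wide, 124 high, 10 mm thick, blue screen in front), half-way through its thickness. x out of the screen, y along the edge, z up along the tablet. The tilt axis lies 62 mm below and 20 mm behind. A holder plate 50 mm square sits centrally on the back, leaving the upper 37 mm of the back free. Can be pinched by the top edge from above.
- bench (a point): A point on the bench top ahead of the robot, for directions only (nothing stands there to handle): x straight across the bench away from the robot, y to the left along the bench, z up; the top is at z = 0.
- probe_grip (a point): Centre of the orange handle of the surface probe, which stands upright and loose in its holder. Handle: round, 26 mm diameter, 70 mm long (35 above and below this point), two black bands; below it a 9 mm steel sheath and a copper foot. z points up along the probe. Foot's underside: 110 mm below this point with the spring at rest. About 0.12 kg.
- probe_foot (a point): Centre of the underside of the probe's copper foot (11 mm diameter). The foot is sprung: it slides up into the sheath by up to 10 mm, pushing with 1 N at first and 0.4 N more per mm (3 N at 5 mm, 5 N at the 10 mm stop).
- probe_plunger (a joint): How far the sprung foot is pushed in, m: 0 at rest to 0.010 at its stop.
- probe_holder: Fixed holder of the probe: aluminium block 56 mm square, top 85 mm above the bench, on a base 74 mm square, with an upright 17 mm hole in its middle. The probe's handle rests on the block's top, sheath in the hole, foot 10 mm above the bench; lift it 80 mm to clear. Origin: centre of the underside.
- hotplate: Fixed single-ring hotplate: red enamel body 232 mm across with a control lug and black knob on its -x side (reaching to 160 mm from the centre), black cast-iron plate of 185 mm diameter with its top 78 mm above the bench. Origin: centre of the underside.
- spot (a point): Centre of the white painted test spot (20 mm diameter) on the top face of the plate, about 50 mm from the plate's centre; x, y of the mark and height of the plate's face; z up.
- beaker: Bystander: glass beaker, 68 mm diameter, 95 mm high, stands loose; origin: centre of the underside.
- bottle: Bystander: amber reagent bottle with black cap, 58 mm diameter, 105 mm high, stands loose; origin: centre of the underside.
- tube_rack: Bystander: blue test-tube rack, 58 mm by 190 mm (long side along its y), tubes to 104 mm high, stands loose; origin: centre of the underside.
There are look-alikes about, which are no part of the job. What is shaped like the part that bears probe_grip but blue or green is not meant.

How it is judged:
By the outcome, as a careful person would: the job done as asked, in the order asked, and still so for the second after the job is handed in, while the arm keeps its last pose, push and grip.
It also fails if it takes over 51 s, if anything falls off the work surface, if the arm or the gripper's body presses on something with over 40 N, if the wrist force passes 120 N, or if a joint passes its speed limit or range.

## Working session

There is one attempt and no reset: what is moved stays moved. The work goes in short steps, Python scripts to look and compute and a shell command to move; the robot and the scene stay as the last step left them, time stands still between calls to the robot, and variables do not carry over. Pictures are saved under pics/ and viewed, at most 10 in all, crops included, and the job is handed in when it is done.

```bash
mkdir -p pics; ls
python3 - <<'E'
from bench import state,eyes,order
import cv2,numpy as np,json
s=state();print(s)
for n in("scene","side","wrist"):
    im=eyes.camera(n)[:,:,::-1];cv2.imwrite(f"pics/{n}0.png",im)
    print(n,{k:np.round(v,4).tolist() if not isinstance(v,str) else v for k,v in eyes.camera_model(n).items()})
E
```

```text
pics
{'time': 0.0, 'joint_pos': array([-1.50506823e-01,  2.07473119e-01,  1.54296264e+00, -1.50311450e-05,
        1.39347711e+00, -1.50507492e-01]), 'joint_vel': array([ 1.39206003e-04, -2.27811162e-03,  2.32486632e-03, -1.55458416e-03,
       -5.46545239e-04,  9.38880468e-05]), 'effort': array([ 4.44781954e-04, -3.83034396e+01, -2.91594708e+01, -2.26178481e-04,
        1.06274080e-02,  5.83859855e-05]), 'eef_pos': array([5.74244417e-01, 9.46195894e-05, 2.30091468e-01]), 'eef_rot': array([ 7.07105125e-01,  7.07107485e-01, -6.94003917e-04, -9.29659600e-04]), 'contact_force': array([ 1.06348921, -0.74679917, -0.20855154]), 'wrist_torque': array([-0.00263372, -0.02456952,  0.0098107 ]), 'finger_force': 0.0, 'grip_width': 0.08565113199533801}
scene {'vertical_fov': 45.9342, 'cx': 252.2214, 'cy': 190.1432, 'extrinsics': [[0.7675, 0.6407, -0.022, -0.3935], [0.3963, -0.5012, -0.7692, -0.1522], [-0.5038, 0.5817, -0.6386, 1.4887], [0.0, 0.0, 0.0, 1.0]]}
side {'vertical_fov': 50.022, 'cx': 258.6285, 'cy': 193.3735, 'extrinsics': [[0.9729, -0.2309, -0.0114, -0.5354], [-0.1332, -0.5193, -0.8441, 0.1962], [0.189, 0.8228, -0.536, 1.1557], [0.0, 0.0, 0.0, 1.0]]}
wrist {'vertical_fov': 71.9607, 'cx': 253.7038, 'cy': 189.4835, 'mount': [[0.0004, -0.9596, -0.2814, 0.0712], [1.0, 0.0007, -0.001, -0.0006], [0.0011, -0.2814, 0.9596, -0.1428], [0.0, 0.0, 0.0, 1.0]]}
```

Run:
```python
import cv2
for n in("scene","side"):
    im=cv2.imread(f"pics/{n}0.png");cv2.imwrite(f"pics/{n}0b.png",cv2.resize(im,(800,600),interpolation=cv2.INTER_CUBIC))
```

```text
(no output)
```

View pics/scene0b.png

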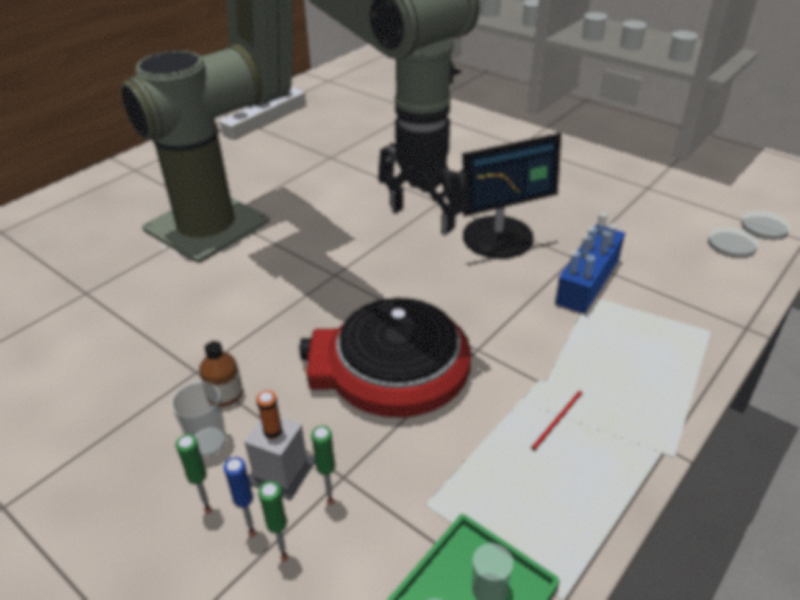

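View pics/side0b.png

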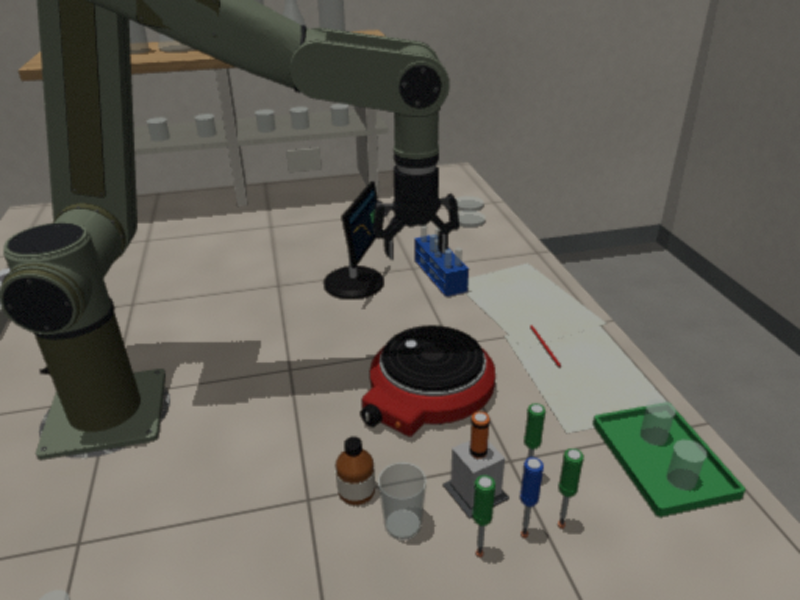

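The orange handle at scene (267,415), side (480,433) stands in the grey block. Look-alikes in scene: green (190,460), (272,507), (322,450) and blue (238,482). The orange one is the one meant. The tablet is at scene (512,175), the spot at scene (398,314) and side (411,344). Next, close crops of these.

Run:
```python
import cv2,numpy as np
a=cv2.imread("pics/scene0.png");b=cv2.imread("pics/side0.png")
def c(im,x,y,w,h,k):return cv2.resize(im[y:y+h,x:x+w],None,fx=k,fy=k,interpolation=cv2.INTER_CUBIC)
# 4 quadrants 400x300, scale 4 -> 100x75
t=np.vstack([np.hstack([c(a,280,80,100,75,4),c(b,190,112,100,75,4)]),np.hstack([c(a,130,245,100,75,4),c(b,260,255,100,75,4)])])
cv2.imwrite("pics/m1.png",t)
def cen(im,x,y,w,h):
    r=im[y:y+h,x:x+w].min(2).astype(float);m=np.clip(r-120,0,None)
    Y,X=np.mgrid[y:y+h,x:x+w];return (X*m).sum()/m.sum(),(Y*m).sum()/m.sum(),r.max()
print(cen(a,247,194,16,14),cen(b,255,213,16,14))
```

```text
(np.float64(254.47295673076923), np.float64(200.06971153846155), np.float64(196.0)) (np.float64(262.5766550522648), np.float64(219.69337979094075), np.float64(161.0))
```

View pics/m1.png

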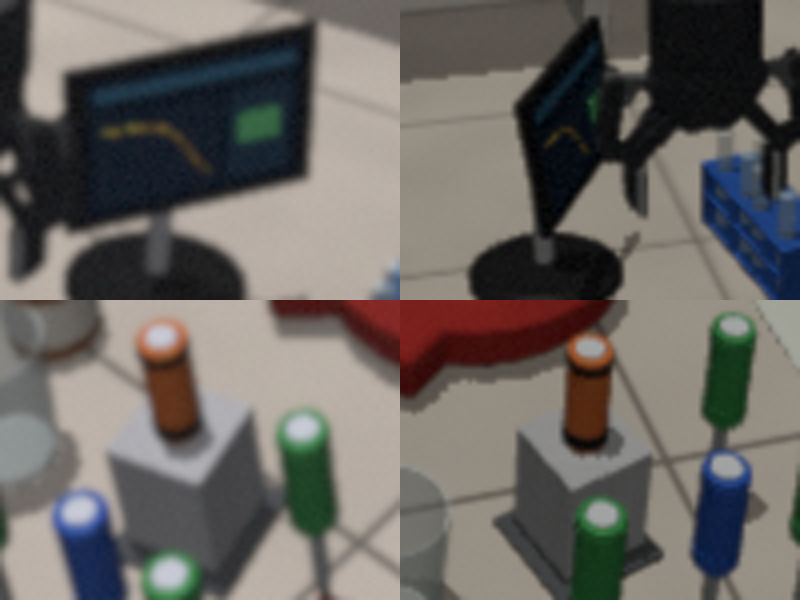

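```bash
cat > h.py <<'E'
import numpy as np
from bench import state,eyes
from scipy.optimize import least_squares
from scipy.spatial.transform import Rotation as R
M={n:eyes.camera_model(n) for n in("scene","side","wrist")}
def proj(n,P,ext=None):
    m=M[n];E=np.array(m["extrinsics"]) if ext is None else ext
    c=np.atleast_2d(P)@E[:3,:3].T+E[:3,3];f=192/np.tan(np.radians(m["vertical_fov"])/2)
    return np.c_[m["cx"]+f*c[:,0]/c[:,2],m["cy"]+f*c[:,1]/c[:,2]]
def wext(pos,rot):
    T=np.eye(4);T[:3,:3]=R.from_quat(rot).as_matrix();T[:3,3]=pos
    return np.linalg.inv(T@np.array(M["wrist"]["mount"]))
def tri(obs): # [(cam,(u,v)[,ext])]
    r=least_squares(lambda p:np.concatenate([(proj(o[0],p,*o[2:])[0]-o[1]) for o in obs]),[.5,0,.1]);return r.x,np.abs(r.fun).max()
def tab(x,y,psi,t,pts): # tablet pts relative to tilt axis (x out,y,z up)
    c,s=np.cos(t),np.sin(t);p=np.atleast_2d(pts).astype(float)
    X=.012+p[:,0]*c-p[:,2]*s;Z=.16+p[:,0]*s+p[:,2]*c
    # lean back: top goes to -x, front normal goes up
    return np.c_[x+X*np.cos(psi)-p[:,1]*np.sin(psi),y+X*np.sin(psi)+p[:,1]*np.cos(psi),Z]
E
python3 - <<'E'
from h import *
C=[(.025,-.1,.062),(.025,.1,.062),(.025,.1,-.062),(.025,-.1,-.062)]
a=np.array([(67,73),(316,22),(307,177),(70,230)])/4+[280,80]
b=np.array([(117,105),(200,18),(148,237)])/4+[190,112]
def f(p):
    w=tab(*p,C);return np.r_[(proj("scene",w)-a).ravel(),(proj("side",w[[0,1,3]])-b).ravel()]
for p0 in [(.5,.3,0,.2),(.5,.3,-.8,.2),(.5,.3,.5,.2)]:
    r=least_squares(f,p0);print(r.x.round(4),np.round(r.fun,1))
x=r.x;print("top",tab(*x,(.02,0,.062)))
for nm,s,d in(("probe top",(170.5,254.25),(307.75,266.75)),("handle bot",(174.75,278),(306,290)),("spot",(254.47,200.07),(262.58,219.69))):
    print(nm,tri([("scene",s),("side",d)]))
E
```

```text
[ 0.5039  0.3352 -0.5088  0.116 ] [-0.5  0.   0.9 -0.7  0.4  0.3 -0.9  1.3  0.7 -0.6 -0.7 -1.6 -0.7  0.5]
[ 0.5039  0.3352 -0.5088  0.116 ] [-0.5  0.   0.9 -0.7  0.4  0.3 -0.9  1.3  0.7 -0.6 -0.7 -1.6 -0.7  0.5]
[ 0.5039  0.3352 -0.5088  0.116 ] [-0.5  0.   0.9 -0.7  0.4  0.3 -0.9  1.3  0.7 -0.6 -0.7 -1.6 -0.7  0.5]
top [[0.52543786 0.32317454 0.22389769]]
probe top (array([ 0.58404997, -0.33409086,  0.15442488]), np.float64(0.18538112564485232))
handle bot (array([ 0.58387509, -0.33497424,  0.08291021]), np.float64(0.1323286607484988))
spot (array([ 0.55372941, -0.03773064,  0.07901511]), np.float64(0.19173814807129475))
```

```bash
cat >> h.py <<'E'
from scipy.linalg import logm,expm
def pose(p,Rm):
    T=np.eye(4);T[:3,:3]=Rm;T[:3,3]=p;return T
def cur():
    s=state();return pose(s["eef_pos"],R.from_quat(s["eef_rot"]).as_matrix())
def plan(T,T0=None,vmax=.04,wmax=.12):
    T0=cur() if T0 is None else T0
    L=np.real(logm(np.linalg.inv(T0)@T));w=np.array([L[2,1],L[0,2],L[1,0]])
    n=max(1,int(np.ceil(max(np.linalg.norm(w)/wmax,np.linalg.norm(L[:3,3])/vmax))))
    D=expm(L/n);print(n,"rows of",D[:3,3].round(4).tolist(),R.from_matrix(D[:3,:3]).as_rotvec().round(4).tolist())
def tabpose(x,y,psi,t,h): # tool pose: TCP h above top edge along tablet
    p=tab(x,y,psi,t,(.02,0,.062+h))[0]
    A=R.from_euler("ZY",[psi,-t]).as_matrix()
    return pose(p,np.c_[A[:,1],A[:,0],-A[:,2]])
E
python3 - <<'E'
from h import *
T=(.5039,.3352,-.5088,.116)
A=cur();A[2,3]+=.08
plan(A);B=tabpose(*T,.06);plan(B,A);plan(tabpose(*T,-.03),B)
print(B[:3,3])
E
```

```text
2 rows of [0.0, -0.0001, -0.04] [0.0, -0.0, -0.0]
9 rows of [0.0344, -0.0144, 0.0021] [-0.0128, -0.0033, 0.0565]
3 rows of [-0.0, -0.0, 0.03] [0.0, -0.0, 0.0]
[0.5193975  0.32655574 0.2834949 ]
```

```bash
Z='[0,0,0]'; python3 -m pendant '[[[0,0,-0.04],[0,0,0],0.3],[[0,0,-0.04],[0,0,0],0.3]]' && python3 -m pendant '[[[0.0344,-0.0144,0.0021],[-0.0128,-0.0033,0.0565],0.3],[[0.0344,-0.0144,0.0021],[-0.0128,-0.0033,0.0565],0.3],[[0.0344,-0.0144,0.0021],[-0.0128,-0.0033,0.0565],0.3],[[0.0344,-0.0144,0.0021],[-0.0128,-0.0033,0.0565],0.3],[[0.0344,-0.0144,0.0021],[-0.0128,-0.0033,0.0565],0.3],[[0.0344,-0.0144,0.0021],[-0.0128,-0.0033,0.0565],0.3],[[0.0344,-0.0144,0.0021],[-0.0128,-0.0033,0.0565],0.3],[[0.0344,-0.0144,0.0021],[-0.0128,-0.0033,0.0565],0.3],[[0.0344,-0.0144,0.0021],[-0.0128,-0.0033,0.0565],0.3],[[0,0,0],[0,0,0],0.3]]'
python3 - <<'E'
from h import *;import cv2
T=(.5039,.3352,-.5088,.116)
plan(tabpose(*T,.06));plan(tabpose(*T,-.03))
X=wext(*[state()[k] for k in("eef_pos","eef_rot")])
im=eyes.camera("wrist")[:,:,::-1];cv2.imwrite("pics/w1.png",cv2.resize(im,(768,576)))
print(proj("wrist",tab(*T,[(.025,-.1,.062),(.025,.1,.062),(.015,-.1,.062),(.015,.1,.062)]),X)*1.5)
E
```

```text
time: 0.32
eef_pos: [0.5722, 0.0004, 0.3075]
eef_rot: [0.707, 0.707, -0.003, -0.004]
contact_force: [2.0, -0.1, 0.4]
grip_width: 0.0637
finger_force: 0.0
time: 1.15
eef_pos: [0.5179, 0.333, 0.282]
eef_rot: [0.86, 0.508, 0.03, 0.049]
contact_force: [0.3, -0.7, 0.3]
grip_width: 0.0599
finger_force: 0.0
1 rows of [-0.0049, 0.0046, -0.001] [-0.0016, -0.0017, 0.0051]
3 rows of [-0.0017, 0.0016, 0.0297] [-0.0005, -0.0006, 0.0017]
[[396.24838787 466.89951026]
 [403.32690213 114.56292916]
 [379.93309818 466.79653769]
 [382.12689576 114.4407326 ]]
```

View pics/w1.png

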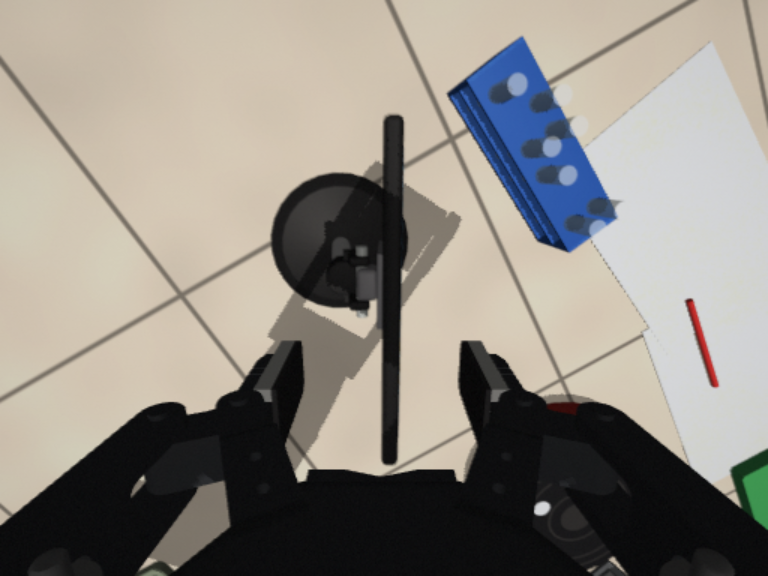

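The wrist view shows the tablet's edge from (393,115) to (390,464), within 3 px of the prediction, between the pads. I'll descend and pinch.

```bash
python3 -m pendant '[[[-0.005,0.0046,-0.001],[-0.0016,-0.0017,0.005],0.3],[[0,0,0.03],[0,0,0],0.3],[[0,0,0.03],[0,0,0],0.3],[[0,0,0.03],[0,0,0],0.3],[[0,0,0],[0,0,0],0.3]]' 20
python3 - <<'E'
from h import *
T=(.5039,.3352,-.5088,.116)
plan(tabpose(*T,-.03))
E
python3 -m pendant '[[[0,0,0],[0,0,0],1],[[0,0,0],[0,0,0],1],[[0,0,0],[0,0,0],1],[[0,0,0],[0,0,0],1],[[0,0,0],[0,0,0],1],[[0,0,0],[0,0,0],1]]' 40
python3 - <<'E'
from h import *
s=(.5039,.3352)
plan(tabpose(*s,-.5088,.116,-.03))
A=tabpose(*s,-.5088,.116,-.03);B=tabpose(*s,0,.116,-.03);C=tabpose(*s,0,.524,-.03)
plan(B,A,wmax=.06);plan(C,B,wmax=.06)
E
```

```text
time: 1.62
eef_pos: [0.5272, 0.3101, 0.1892]
eef_rot: [0.863, 0.502, 0.023, 0.051]
contact_force: [-1.6, -0.7, -1.1]
grip_width: 0.0598
finger_force: 0.0
1 rows of [0.0105, -0.0039, -0.0055] [-0.0041, 0.0134, -0.0072]
time: 2.12
eef_pos: [0.5298, 0.3165, 0.1987]
eef_rot: [0.862, 0.503, 0.03, 0.05]
contact_force: [-5.2, 1.9, 5.4]
grip_width: 0.0098
finger_force: 39.2
1 rows of [0.0037, -0.0041, 0.0041] [0.0012, -0.0013, -0.0051]
9 rows of [0.0016, -0.0, -0.0] [-0.0, 0.0065, -0.0562]
7 rows of [0.0, -0.0019, -0.0011] [-0.0583, 0.0, 0.0]
```

```bash
python3 -m pendant '[[[0.0016,0,0],[0,0.0065,-0.0562],1],[[0.0016,0,0],[0,0.0065,-0.0562],1],[[0.0016,0,0],[0,0.0065,-0.0562],1],[[0.0016,0,0],[0,0.0065,-0.0562],1],[[0.0016,0,0],[0,0.0065,-0.0562],1],[[0.0016,0,0],[0,0.0065,-0.0562],1],[[0.0016,0,0],[0,0.0065,-0.0562],1],[[0.0016,0,0],[0,0.0065,-0.0562],1],[[0.0016,0,0],[0,0.0065,-0.0562],1],[[0,0,0],[0,0,0],1]]'
python3 -m pendant '[[[0,-0.0019,-0.0011],[-0.0583,0,0],1],[[0,-0.0019,-0.0011],[-0.0583,0,0],1],[[0,-0.0019,-0.0011],[-0.0583,0,0],1],[[0,-0.0019,-0.0011],[-0.0583,0,0],1],[[0,-0.0019,-0.0011],[-0.0583,0,0],1],[[0,-0.0019,-0.0011],[-0.0583,0,0],1],[[0,-0.0019,-0.0011],[-0.0583,0,0],1],[[0,0,0],[0,0,0],1],[[0,0,0],[0,0,0],1],[[0,0,0],[0,0,0],1]]'
python3 - <<'E'
from h import *;import cv2
s=(.5039,.3352)
plan(tabpose(*s,0,.524,-.03))
A=R.from_quat(state()["eef_rot"]).as_matrix();print("tool y",A[:,1],"z",A[:,2])
a=eyes.camera("scene")[:,:,::-1];b=eyes.camera("side")[:,:,::-1]
def c(im,x,y,w,h,k):return cv2.resize(im[y:y+h,x:x+w],None,fx=k,fy=k,interpolation=cv2.INTER_CUBIC)
cv2.imwrite("pics/m2.png",np.hstack([c(a,280,80,100,140,4),c(b,170,100,100,140,4)]))
E
```

```text
time: 2.95
eef_pos: [0.5354, 0.3301, 0.199]
eef_rot: [0.707, 0.704, 0.043, 0.043]
contact_force: [-1.5, 3.3, 5.1]
grip_width: 0.0092
finger_force: 39.0
time: 3.78
eef_pos: [0.5185, 0.3303, 0.2022]
eef_rot: [0.685, 0.681, 0.184, 0.184]
contact_force: [-15.8, 1.8, 10.8]
grip_width: 0.0089
finger_force: 39.4
1 rows of [0.0049, -0.0034, 0.0033] [0.0031, 0.002, -0.0051]
tool y [ 0.86426047 -0.00508941  0.50301883] z [ 0.50301548 -0.0020107  -0.86427506]
```

View pics/m2.png

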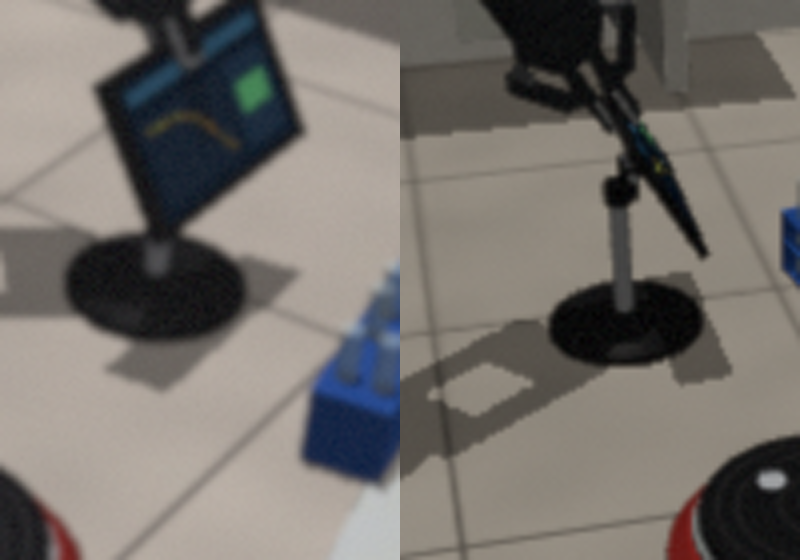

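The tablet is turned and leans back in the gripper: scene corners TL (97,88), BR (303,130), BL (160,238); side lower corner (306,255). I'll fit these.

Run:
```python
from h import *
C=[(.025,-.1,.062),(.025,.1,-.062),(.025,-.1,-.062)]
a=np.array([(97,88),(303,130),(160,238)])/4+[280,80]
b=np.array([(306,255)])/4+[170,100]
# foot centre: base ellipse (underside/top z .022): scene ellipse centre, side
fs=np.array([155,283])/4+[280,80];fd=np.array([227,320])/4+[170,100]
for w in(0,1):
  def f(p):
    q=tab(*p,C);return np.r_[(proj("scene",q)-a).ravel(),(proj("side",q[[2]])-b).ravel(),w*(proj("scene",[p[0],p[1],.022])-fs).ravel(),w*(proj("side",[p[0],p[1],.02])-fd).ravel()]
  r=least_squares(f,(.504,.335,0,.5));print(r.x.round(4),np.round(r.fun,1),np.degrees(r.x[2:]))
```

```text
[0.501  0.3348 0.0131 0.5055] [-0.1 -1.8 -0.2 -0.3  0.1  1.7  0.2 -0.2 -0.  -0.  -0.  -0. ] [ 0.75161245 28.96410791]
[0.505  0.3287 0.0078 0.5237] [-0.7 -0.7  0.3  0.8  0.1  3.   1.8  0.2 -1.  -3.5 -0.9 -2.6] [ 0.44924122 30.00674824]
```

```bash
python3 -m pendant '[[[0,0,-0.002],[0,0,0],1],[[0,0,-0.002],[0,0,0],1],[[0,0,0],[0,0,0],1]]' 20; python3 -m pendant '[[[0,0,0],[0,0,0],0.4],[[0,0,0],[0,0,0],0.4],[[0,0,0],[0,0,0],0.4],[[0,0,0],[0,0,0],0.4],[[0,0,-0.03],[0,0,0],0.4],[[0,0,-0.04],[0,0,0],0.4],[[0,0,-0.04],[0,0,0],0.4],[[0,0,0],[0,0,0],0.4]]'
python3 - <<'E'
from h import *;import cv2
a=eyes.camera("scene")[:,:,::-1];b=eyes.camera("side")[:,:,::-1]
def c(im,x,y,w,h,k):return cv2.resize(im[y:y+h,x:x+w],None,fx=k,fy=k,interpolation=cv2.INTER_CUBIC)
cv2.imwrite("pics/m3.png",np.hstack([c(a,295,68,66,100,6),c(b,210,90,66,100,6)]))
# next: above the probe, tool down, y = world x
D=np.diag([1,1,1.]);Rd=np.c_[[0,1,0],[1,0,0],[0,0,-1]].astype(float)
A=cur();U=A.copy();U[2,3]+=.05
plan(U);B=pose([.584,-.02,.36],Rd);plan(B,U);B2=pose([.584,-.334,.26],Rd);plan(B2,B)
E
```

```text
time: 4.13
eef_pos: [0.5172, 0.3299, 0.2025]
eef_rot: [0.685, 0.681, 0.184, 0.184]
contact_force: [2.3, 6.6, -6.2]
grip_width: 0.0094
finger_force: 34.0
time: 4.8
eef_pos: [0.4641, 0.3318, 0.3088]
eef_rot: [0.683, 0.68, 0.19, 0.187]
contact_force: [0.8, 1.4, 1.0]
grip_width: 0.0508
finger_force: 0.0
2 rows of [0.0, 0.0127, -0.0215] [-0.0, 0.0, -0.0]
10 rows of [-0.035, 0.012, 0.0028] [0.0532, 0.0, -0.0005]
9 rows of [-0.0349, 0.0, 0.0111] [0.0, 0.0, 0.0]
```

View pics/m3.png

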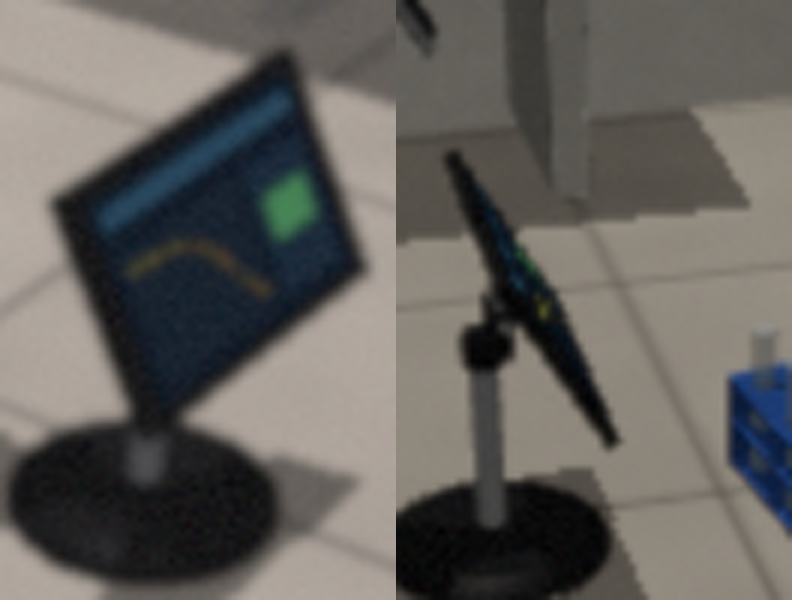

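Run:
```python
from h import *
C=[(.025,-.1,.062),(.025,.1,.062),(.025,.1,-.062),(.025,-.1,-.062)]
a=np.array([(53,203),(290,48),(368,268),(149,436)])/6+[295,68]
b=np.array([(66,155),(224,440)])/6+[210,90]
def f(p):
    q=tab(*p,C);return np.r_[(proj("scene",q)-a).ravel(),(proj("side",q[[0,3]])-b).ravel()]
r=least_squares(f,(.504,.335,0,.5));print(r.x.round(4),np.round(r.fun,1),np.degrees(r.x[2:]))
```

```text
[ 0.4986  0.3475 -0.0233  0.4964] [ 1.3 -4.1  1.5 -3.5  1.2 -1.6  0.3 -1.7  4.3 18.8 -3.1 -0.9] [-1.33610269 28.44099809]
```

```bash
python3 -m pendant '[[[0,0.0127,-0.0215],[0,0,0],0.2],[[0,0.0127,-0.0215],[0,0,0],0.2]]' && python3 -m pendant '[[[-0.035,0.012,0.0028],[0.0532,0,0],0.2],[[-0.035,0.012,0.0028],[0.0532,0,0],0.2],[[-0.035,0.012,0.0028],[0.0532,0,0],0.2],[[-0.035,0.012,0.0028],[0.0532,0,0],0.2],[[-0.035,0.012,0.0028],[0.0532,0,0],0.2],[[-0.035,0.012,0.0028],[0.0532,0,0],0.2],[[-0.035,0.012,0.0028],[0.0532,0,0],0.2],[[-0.035,0.012,0.0028],[0.0532,0,0],0.2],[[-0.035,0.012,0.0028],[0.0532,0,0],0.2],[[-0.035,0.012,0.0028],[0.0532,0,0],0.2]]' && python3 -m pendant '[[[-0.035,0,0.011],[0,0,0],0.2],[[-0.035,0,0.011],[0,0,0],0.2],[[-0.035,0,0.011],[0,0,0],0.2],[[-0.035,0,0.011],[0,0,0],0.2],[[-0.035,0,0.011],[0,0,0],0.2],[[-0.035,0,0.011],[0,0,0],0.2],[[-0.035,0,0.011],[0,0,0],0.2],[[-0.035,0,0.011],[0,0,0],0.2],[[-0.035,0,0.011],[0,0,0],0.2],[[0,0,0],[0,0,0],0.2]]'
python3 - <<'E'
from h import *;import cv2
Rd=np.c_[[0,1,0],[1,0,0],[0,0,-1]].astype(float)
plan(pose([.584,-.3345,.26],Rd))
s=state();print(s["eef_pos"])
X=wext(s["eef_pos"],s["eef_rot"])
im=eyes.camera("wrist")[:,:,::-1];cv2.imwrite("pics/w2.png",cv2.resize(im,(768,576)))
print(proj("wrist",[(.584,-.3342,.155),(.584,-.3345,.085)],X)*1.5)
E
```

```text
time: 5.07
eef_pos: [0.4615, 0.3278, 0.3445]
eef_rot: [0.685, 0.682, 0.179, 0.185]
contact_force: [0.1, 0.6, 1.5]
grip_width: 0.0684
finger_force: 0.0
time: 5.9
eef_pos: [0.5828, -0.024, 0.3546]
eef_rot: [0.71, 0.705, -0.004, -0.003]
contact_force: [0.8, 0.2, 0.5]
grip_width: 0.0681
finger_force: 0.0
time: 6.73
eef_pos: [0.5769, -0.3429, 0.2517]
eef_rot: [0.712, 0.703, -0.005, -0.004]
contact_force: [-1.0, 0.3, -0.8]
grip_width: 0.0683
finger_force: 0.0
1 rows of [0.0084, 0.0069, -0.0084] [-0.0137, 0.0011, -0.0128]
[ 0.57692007 -0.34285748  0.25165898]
[[395.18502855 272.12434262]
 [393.36805441 250.12235955]]
```

View pics/w2.png

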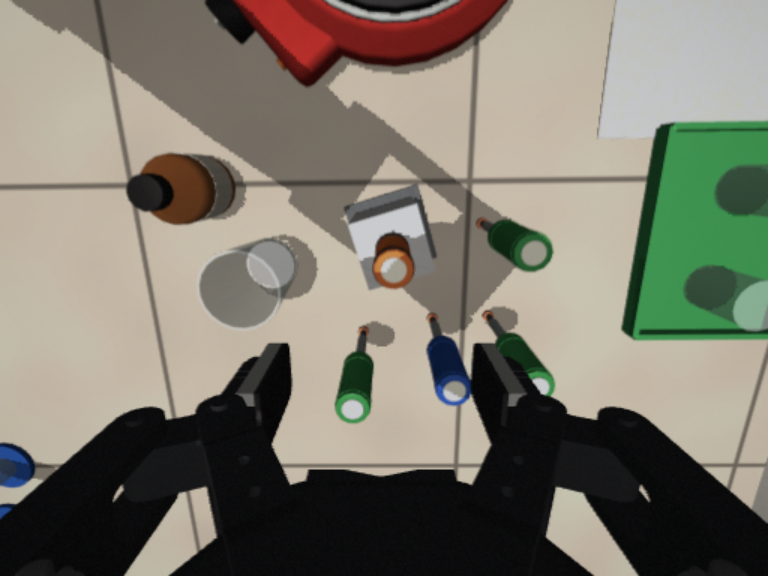

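Run:
```python
from h import *
C=[(.025,-.1,.062),(.025,.1,.062),(.025,.1,-.062),(.025,-.1,-.062)]
a=np.array([(53,203),(290,48),(368,268),(149,436)])/6+[295,68]
b=np.array([(64,155),(224,440)])/6+[210,90]
def f(p):
    q=tab(*p,C);return np.r_[(proj("scene",q)-a).ravel(),(proj("side",q[[1,3]])-b).ravel()]
r=least_squares(f,(.504,.335,0,.5));print(r.x.round(4),np.round(r.fun,1),np.degrees(r.x[2:]))
r=least_squares(lambda p:f((.5039,.3352,*p)),(0,.5));print(r.x.round(4),np.round(r.fun,1),np.degrees(r.x))
print(np.array(proj("side",tab(.504,.335,0,.524,C))-[210,90])*6)
```

```text
[ 0.5056  0.3307 -0.0123  0.5165] [-0.2 -0.9 -0.1 -1.   0.6  0.9 -0.1  1.6 -1.2 -1.8  0.5  0.7] [-0.70481001 29.59400123]
[-0.0146  0.5042] [ 0.4 -1.7  0.5 -1.6  0.7  0.3 -0.   0.8 -1.6 -2.3 -0.5  0.4] [-0.83620184 28.88727047]
[[106.45461678 276.51248339]
 [ 50.32382778 142.17898602]
 [158.71138691 294.03033647]
 [224.85588375 439.62321534]]
```

The orange handle's top is at (394,267), predicted (395,272), standing in the block with room for both fingers. I'll align over it.

```bash
python3 -m pendant '[[[0,0,0],[0,0,0],0.2]]'
python3 - <<'E'
from h import *
Rd=np.c_[[0,1,0],[1,0,0],[0,0,-1]].astype(float)
plan(pose([.584,-.3345,.24],Rd))
E
```

```text
time: 6.87
eef_pos: [0.5793, -0.337, 0.2554]
eef_rot: [0.71, 0.704, -0.003, -0.003]
contact_force: [-0.2, 0.6, 0.5]
grip_width: 0.0686
finger_force: 0.0
1 rows of [0.0026, 0.0048, 0.0154] [-0.0091, -0.0004, -0.0074]
```

```bash
python3 -m pendant '[[[0.0026,0.0048,0.015],[-0.009,0,-0.0074],0.2],[[0,0,0.015],[0,0,0],0.2],[[0,0,0.015],[0,0,0],0.2],[[0,0,0],[0,0,0],0.2],[[0,0,0],[0,0,0],0.2],[[0,0,0],[0,0,0],0.2]]'
python3 - <<'E'
from h import *
Rd=np.c_[[0,1,0],[1,0,0],[0,0,-1]].astype(float)
plan(pose([.584,-.3345,.103],Rd))
E
```

```text
time: 7.37
eef_pos: [0.5861, -0.3335, 0.2143]
eef_rot: [0.706, 0.708, 0.0, 0.003]
contact_force: [0.2, -0.7, 0.4]
grip_width: 0.0681
finger_force: 0.0
3 rows of [-0.0003, -0.0008, 0.0371] [0.0015, 0.0012, 0.0012]
```

```bash
python3 -m pendant '[[[-0.001,-0.002,0.025],[0.004,0.003,0.003],0.2],[[0,0,0.025],[0,0,0],0.2],[[0,0,0.025],[0,0,0],0.2],[[0,0,0.021],[0,0,0],0.2],[[0,0,0.015],[0,0,0],0.2],[[0,0,0],[0,0,0],0.2],[[0,0,0],[0,0,0],0.2],[[0,0,0],[0,0,0],0.2]]' 40 && python3 -m pendant '[[[0,0,0],[0,0,0],1],[[0,0,0],[0,0,0],1],[[0,0,0],[0,0,0],1],[[0,0,0],[0,0,0],1],[[0,0,0],[0,0,0],1],[[0,0,0],[0,0,0],1]]'
python3 - <<'E'
from h import *
Rd=np.c_[[0,1,0],[1,0,0],[0,0,-1]].astype(float)
s=state();print(R.from_quat(s["eef_rot"]).as_matrix().round(4).tolist());A=cur();B=A.copy();B[2,3]+=.13;plan(B)
C=pose([.5537,-.0377,.27],Rd);plan(C,B)
E
```

```text
time: 8.03
eef_pos: [0.5849, -0.336, 0.1046]
eef_rot: [0.707, 0.707, 0.0, 0.002]
contact_force: [0.7, 0.3, 0.2]
grip_width: 0.0684
finger_force: 0.0
time: 8.53
eef_pos: [0.584, -0.3356, 0.1035]
eef_rot: [0.707, 0.707, -0.0, 0.001]
contact_force: [-0.6, 1.4, 5.6]
grip_width: 0.0252
finger_force: 39.2
[[0.0007, 1.0, 0.0009], [1.0, -0.0007, -0.0009], [-0.0009, 0.0009, -1.0]]
4 rows of [-0.0, 0.0, -0.0325] [-0.0, 0.0, -0.0]
8 rows of [0.0372, -0.0038, -0.0046] [0.0001, 0.0001, -0.0001]
```

```bash
python3 -m pendant '[[[0,0,-0.015],[0,0,0],1],[[0,0,-0.025],[0,0,0],1],[[0,0,-0.03],[0,0,0],1],[[0,0,-0.03],[0,0,0],1],[[0,0,-0.03],[0,0,0],1],[[0,0,0],[0,0,0],1]]' && python3 -m pendant '[[[0.02,-0.002,0],[0,0,0],1],[[0.034,-0.0033,0],[0,0,0],1],[[0.034,-0.0033,0],[0,0,0],1],[[0.034,-0.0033,0],[0,0,0],1],[[0.034,-0.0033,0],[0,0,0],1],[[0.034,-0.0033,0],[0,0,0],1],[[0.034,-0.0033,0],[0,0,0],1],[[0.034,-0.0033,0],[0,0,0],1],[[0.025,-0.0033,0],[0,0,0],1],[[0.015,-0.002,0],[0,0,0],1]]' && python3 -m pendant '[[[0,0,0.02],[0,0,0],1],[[0,0,0.015],[0,0,0],1],[[0,0,0],[0,0,0],1],[[0,0,0],[0,0,0],1],[[0,0,0],[0,0,0],1],[[0,0,0],[0,0,0],1]]'
python3 - <<'E'
from h import *;import cv2
s=state();A=cur();print(A.round(4))
Rd=np.c_[[0,1,0],[1,0,0],[0,0,-1]].astype(float)
plan(pose([.5537,-.0377,.185],Rd))
a=eyes.camera("scene")[:,:,::-1];b=eyes.camera("side")[:,:,::-1]
def c(im,x,y,w,h,k):return cv2.resize(im[y:y+h,x:x+w],None,fx=k,fy=k,interpolation=cv2.INTER_CUBIC)
cv2.imwrite("pics/m4.png",np.hstack([c(a,220,130,66,100,6),c(b,230,150,66,100,6)]))
f=(A@[0,0,.0935,1])[:3];print("foot model",f,(proj("scene",f)-[220,130])*6,(proj("side",f)-[230,150])*6+[396,0])
sp=[.5537,-.0377,.079];print((proj("scene",sp)-[220,130])*6,(proj("side",sp)-[230,150])*6+[396,0])
E
```

```text
time: 9.03
eef_pos: [0.5867, -0.3375, 0.2401]
eef_rot: [0.707, 0.707, 0.001, 0.006]
contact_force: [1.3, -1.4, 1.1]
grip_width: 0.025
finger_force: 39.9
time: 9.87
eef_pos: [0.5519, -0.0339, 0.2308]
eef_rot: [0.706, 0.708, -0.0, -0.002]
contact_force: [0.1, 0.3, -1.1]
grip_width: 0.0253
finger_force: 39.8
time: 10.37
eef_pos: [0.554, -0.0376, 0.1982]
eef_rot: [0.708, 0.707, 0.0, 0.0]
contact_force: [0.7, 0.4, -0.7]
grip_width: 0.0253
finger_force: 39.8
[[ 1.200e-03  1.000e+00  1.200e-03  5.540e-01]
 [ 1.000e+00 -1.200e-03 -1.000e-04 -3.760e-02]
 [-1.000e-04  1.200e-03 -1.000e+00  1.982e-01]
 [ 0.000e+00  0.000e+00  0.000e+00  1.000e+00]]
1 rows of [-0.0001, -0.0004, 0.0132] [0.0012, 0.0001, -0.0012]
foot model [ 0.55414921 -0.03763568  0.10466725] [[206.38250915 374.82564294]] [[591.42646872 373.01650625]]
[[206.62033734 421.46396158]] [[590.88716634 416.98747516]]
```

View pics/m4.png

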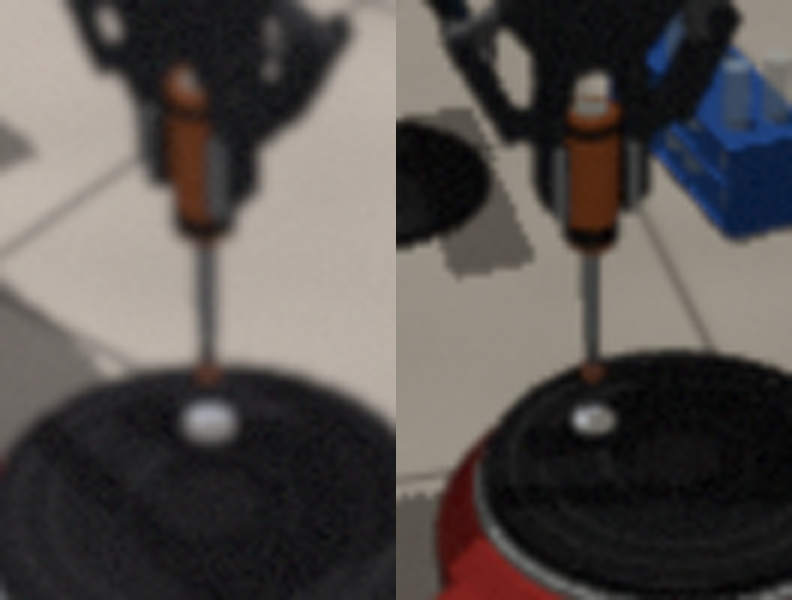

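The foot, at scene (207,380) and side (593,380), hangs straight above the spot at (209,423) and (594,419). The probe is upright. I'll go down slowly.

```bash
python3 -m pendant '[[[0,0,0.012],[0.001,0,0],1],[[0,0,0.008],[0,0,0],1],[[0,0,0.003],[0,0,0],1],[[0,0,0],[0,0,0],1],[[0,0,0],[0,0,0],1],[[0,0,0],[0,0,0],1],[[0,0,0],[0,0,0],1]]'; for i in 1 2 3 4 5 ; do python3 -m pendant '[[[0,0,0],[0,0,0],1]]' | grep -E "pos|contact" ;done
echo; python3 -m pendant '[[[0,0,0.002],[0,0,0],1],[[0,0,0.002],[0,0,0],1],[[0,0,0],[0,0,0],1],[[0,0,0],[0,0,0],1],[[0,0,0],[0,0,0],1]]'; for i in 1 2 3 4 5 ; do python3 -m pendant '[[[0,0,0],[0,0,0],1]]' | grep -E "pos|contact" ;done
```

```text
time: 11.05
eef_pos: [0.5536, -0.0372, 0.1746]
eef_rot: [0.707, 0.707, -0.0, -0.0]
contact_force: [-0.8, -1.1, -0.7]
grip_width: 0.0249
finger_force: 39.8
eef_pos: [0.5536, -0.0372, 0.1747]
contact_force: [-0.1, 0.5, -0.8]
eef_pos: [0.5535, -0.0372, 0.1746]
contact_force: [-0.0, 0.0, -0.3]
eef_pos: [0.5534, -0.0372, 0.1745]
contact_force: [0.2, -0.2, -1.9]
eef_pos: [0.5533, -0.0372, 0.1744]
contact_force: [0.7, -0.2, -2.1]
eef_pos: [0.5533, -0.0371, 0.1743]
contact_force: [0.7, -0.3, -1.9]

time: 11.88
eef_pos: [0.5534, -0.0372, 0.1705]
eef_rot: [0.707, 0.707, -0.0, -0.0]
contact_force: [1.1, -0.1, 1.3]
grip_width: 0.025
finger_force: 39.9
eef_pos: [0.5534, -0.0372, 0.1705]
contact_force: [-0.1, -0.4, 0.4]
eef_pos: [0.5534, -0.0372, 0.1704]
contact_force: [-0.0, 0.3, 0.2]
eef_pos: [0.5534, -0.0372, 0.1704]
contact_force: [-0.2, 0.4, 0.6]
eef_pos: [0.5534, -0.0372, 0.1704]
contact_force: [0.3, 0.8, -0.5]
eef_pos: [0.5534, -0.0372, 0.1703]
contact_force: [0.2, 0.7, 0.2]
```

```bash
python3 -m pendant '[[[0,0,0.002],[0,0,0],1],[[0,0,0.002],[0,0,0],1],[[0,0,0],[0,0,0],1],[[0,0,0],[0,0,0],1],[[0,0,0],[0,0,0],1]]'; for i in 1 2 3 4 5 6 7 8 9 10 ; do python3 -m pendant '[[[0,0,0],[0,0,0],1]]' | grep -E "pos|contact" ;done
python3 - <<'E'
from h import *;import cv2
a=eyes.camera("scene")[:,:,::-1];b=eyes.camera("side")[:,:,::-1]
def c(im,x,y,w,h,k):return cv2.resize(im[y:y+h,x:x+w],None,fx=k,fy=k,interpolation=cv2.INTER_CUBIC)
cv2.imwrite("pics/m5.png",np.hstack([c(a,220,130,66,100,6),c(b,230,150,66,100,6)]))
A=cur()
g=A[:3,3].copy();g[2]=A[2,3]+.0165-.035
print("handle bottom",(proj("scene",g)-[220,130])*6)
E
```

```text
time: 12.72
eef_pos: [0.5534, -0.0372, 0.1664]
eef_rot: [0.707, 0.707, -0.0, -0.0]
contact_force: [-0.5, 0.2, 1.1]
grip_width: 0.0246
finger_force: 40.1
eef_pos: [0.5534, -0.0372, 0.1665]
contact_force: [0.7, -0.2, 1.7]
eef_pos: [0.5534, -0.0372, 0.1664]
contact_force: [0.8, -0.8, 2.3]
eef_pos: [0.5534, -0.0372, 0.1664]
contact_force: [0.2, -0.2, 1.4]
eef_pos: [0.5534, -0.0372, 0.1663]
contact_force: [0.3, 0.2, 1.7]
eef_pos: [0.5534, -0.0372, 0.1663]
contact_force: [-0.1, -0.6, 2.3]
eef_pos: [0.5534, -0.0372, 0.1663]
contact_force: [1.7, -0.1, 2.0]
eef_pos: [0.5534, -0.0372, 0.1663]
contact_force: [0.6, 0.1, 2.1]
eef_pos: [0.5534, -0.0372, 0.1663]
contact_force: [0.4, 0.3, 2.8]
eef_pos: [0.5534, -0.0372, 0.1663]
contact_force: [0.9, -0.2, 1.8]
eef_pos: [0.5534, -0.0372, 0.1663]
contact_force: [1.0, -0.3, 2.2]
handle bottom [[203.55775497 291.39333817]]
```

View pics/m5.png

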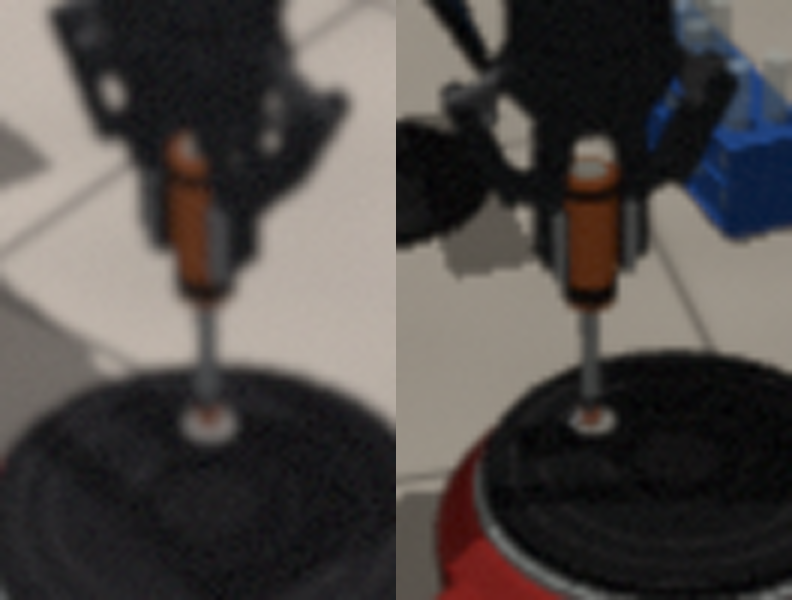

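The foot sits within the white spot in both views (scene (208,418) on a spot centred at (209,423); side (592,418) on (593,418)) and the probe is upright. The push is about 3.2 N above the hanging baseline and about 5 mm of travel.

```bash
python3 -c "
from bench import order;print(order.hand_in())"
```

```text
the job is handed in; nothing more can be done
None
```

The job is handed in with the tablet within about 1° of straight across the bench and of 30° lean, and the orange probe held upright on the white spot at about 3 N, about 5 mm in; I did not check the beaker, bottle and rack afterwards, but no unexpected contact force showed.

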